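Return the service tools to their foam inlays

ROBOT

A 6-joint arm with a two-finger parallel gripper is mounted at the origin on the work surface. World frame = base frame: x ahead of the robot, y to its left, z up, the work surface at z = 0. Lengths are in m, angles in rad, forces in N, time in s.
With the tool pointing down it reaches from about 0.25 to 0.8 m from the base axis. Payload 8.5 kg.
Tool frame: the origin (TCP) lies at the very end of the fingers, on their centre line; the grasp point (between the pads) lies 19 mm behind it (env.grasp_offset is the distance from the TCP to the grasp point, in m); z points along the fingers, x is the direction in which the jaws open and shut, and the axes are right-handed (so a half turn about z gives the same grasp; the last joint's range is limited). The gripper opens to 85 mm and grips with 20 to 120 N. Pads are 22 mm wide; open, the fingers measure 114 mm over their backs; the gripper's body (76 mm by 85 mm) begins 54 mm behind the grasp point. The pads swing forward as they close: fully open they stand 13 mm farther back than shut.
Start: joints at [1.101, 0.238, -0.013, 1.319, 0, 1.571], TCP at [0.238, 0.468, 0.231] pointing down, gripper open.
Joint ranges: [-2.66, 2.66], [-1.03, 1.9], [-1.14, 1.46], [-1.82, 2.27], [-1.45, 1.34], [-3.14, 3.14]. Speed limits (rad/s): [2.22, 2.22, 2.79, 3.14, 3.14, 3.14].

INTERFACE

Orientations are given as a rotation vector (axis times angle).
In Python, from rig import env, vision, workorder, finder gives the robot as it stands.
- The arm moves only by the tool send_rows, never from a script. Its argument "series" is text: rows parted by semicolons, each of 7 numbers parted by spaces: the turn, a rotation vector about the world's x, y, z in rad, then the shift along the world's x, y, z in m, then the opening, from 0 (shut) to 1 (fully open). A call has 1 to 10 rows; each row shifts and turns the commanded pose from where the row before left it; what a row does not reach is not made up. A row lasts 1/12 s, in which the tool goes at most 41.7 mm and 7.16 degrees, less where a joint would pass 70% of its speed; a pose out of reach is approached as far as the arm can. A call with a gripper value outside its range is refused whole. The fingers move at their own pace and stop on an object; "grip_force" is the grip in N (left out, the last holds). Time passes only in rows, so rows that do not move let the fingers close. It gives the time, the measured TCP pose, the force and the opening at its end, in the units of the state.
- env.read_state(): the state, without advancing time (a new reading comes with each control period).
- vision.read_camera(name): name is "scene" or "top"; returns a dict with "image" (420x560x3 uint8, blue, green, red), "depth" (420x560 float32, m along the optical axis (not along the pixel's ray), 0 where there is no reading), "intrinsics" (3x3 intrinsics, pixels), "dist" ([k1, k2, p1, p2, k3] as OpenCV has them; the pictures are not rectified), "R" (3x3) and "t" (3): a world point X has camera coordinates R X + t. Camera axes: x right, y down, z forward; pixel columns grow to the right and rows downward; lengths in m; the calibration is good to about 2 mm. A picture is of the moment at which its call begins.
- workorder.sign_off(): hands the job in, once; it reports no verdict.
Trained networks look in the newest picture that a camera, given by its name, has taken for a name from the list of things; names that differ only in an ending like _2 or _b are one class to them, and where a whole thing is asked for, a point or a joint stands for the part that bears it (a point fixed in the world has none). Each returns a list of dicts, best first, with "conf" (0 to 1); they miss things now and then, are a little off and sometimes report something else, mostly with a low value. They report only what shows in the picture. A call takes as long as a camera call. They do not tell look-alikes from the thing itself.
- finder.regions_of(label, camera): "pixels" (420x560 bool, what is visible of it) and "uv" ([column, row] in pixels, amid what is visible of it).
The state is a dict: "clock": time; "joints": joint angles; "qd": joint speeds; "joint_torque": joint torques, N m; "tcp_pos": TCP position; "orientation": TCP orientation; "contact_force": force on the tool from outside, world axes, zero at the start; "moment": the same for the moment, N m; "finger_gap": finger opening in m.
Only numpy, scipy, OpenCV 4.12 (cv2) and the standard library are available. Lean on these libraries where they do the work, as an engineer would, in place of code of your own. Each camera call takes 0.05 s, during which the arm holds its last target. There are 200 camera calls.

TASK

The repair is done: put each of the four tools (red diagonal cutters, blue long-nose pliers, screwdriver, pocket multimeter) back into the foam inlay whose cut-out has its shape, lying flat on the yellow floor with its working end at the matching end of the cut-out and the meter face up (it may lie either way round). Lay them in, do not drop or toss them, and do not push or tip the mug.

Things in the scene. Friction and masses are not known exactly. Their poses are not given: they have to be found in the camera images.
- cutters: Loose diagonal cutters lying flat: red handles with black bands, short steel head; 106 mm long, 13 mm thick, 80 g. Origin on the underside, beneath the pivot, which is the grip point: there the head is a flat-sided steel block 28 mm wide (y), from x -14 to 12. x points to the cutting tip (at x 34); handles reach back to x -72, at most 51 mm wide overall. z up.
- pliers: Loose long-nose pliers lying flat: blue handles with dark bands, long tapering steel nose; 154 mm long, 13 mm thick, 100 g. Origin on the underside, beneath the pivot, which is the grip point: there the head is a flat-sided steel block 22 mm wide (y), from x -14 to 14. x points to the nose tip (at x 62); handles reach back to x -92, at most 49 mm wide overall. z up.
- screwdriver: Loose screwdriver lying on a flat of its eight-sided handle: black handle, red bands, steel blade; 165 mm long, 80 g. Handle 26 mm across flats (width and height), x -60 to 30; blade 6 mm thick, at height 13, to x 105. Origin on the underside of the handle at the grip point, near the balance point; x to the blade tip, z up from the flat it lies on.
- multimeter: Loose pocket multimeter lying face up: orange case with dark face, pale display, round dial; 105 (x) x 52 (y) x 26 mm high (dial to 32), 150 g. Origin at the centre of the underside; x towards the display end. Grip across the 52 mm.
- inlay_cutters: Fixed foam block 200 x 110 mm (y +-55), 24 high: dark top, yellow floor 8 above the bench (cut-out 16 deep); finger channel x -22 to 22 right across at floor level, grey beside the yellow. Origin: on the bench, where the tool's origin belongs; z up. Cut-out for the cutters (short jaws): handle part x -81 to -22, 70 wide, 52 at the channel; jaw part x 22 to 43, 40 to 30 wide. x to the jaw end.
- inlay_pliers: Fixed foam block 200 x 110 mm (y +-55), 24 high: dark top, yellow floor 8 above the bench (cut-out 16 deep); finger channel x -22 to 22 right across at floor level, grey beside the yellow. Origin: on the bench, where the tool's origin belongs; z up. Cut-out for the pliers (long nose): handle part x -101 to -22, 68 wide, 52 at the channel; nose part x 22 to 71, 40 to 26 wide. x to the nose end.
- inlay_driver: Fixed foam block 200 x 110 mm (y +-55), 24 high: dark top, yellow floor 8 above the bench (cut-out 16 deep); finger channel x -22 to 22 right across at floor level, grey beside the yellow. Origin: on the bench, where the tool's origin belongs; z up. Cut-out for the screwdriver: handle part x -69 to 39, 44 wide; blade slot x 39 to 114, 23 wide. x to the blade end.
- inlay_meter: Fixed foam block 200 x 110 mm (y +-55), 24 high: dark top, yellow floor 8 above the bench (cut-out 16 deep); finger channel x -22 to 22 right across at floor level, grey beside the yellow. Origin: on the bench, where the tool's origin belongs; z up. Cut-out for the multimeter: rectangle x -61.5 to 61.5, 70 wide; the meter may lie either way round, face up.
- mug: Bystander: loose yellow-green mug, 76 mm across and 90 mm high, handle on its +y side, upright. Origin at the centre of its underside.
Things that resemble listed ones, but are neither listed nor needed, are in the scene too. Leave any green look-alike of the multimeter alone.

How it is judged:
By the outcome, as a careful person would: the job done as asked, in the order asked, and still so for the second after the job is handed in, with the robot touching nothing.
It also fails if it takes over 112 s, if anything falls off the work surface, if the arm or the gripper's body presses on something with over 40 N, if the wrist force passes 120 N, or if a joint passes its speed limit or range.

## Working session

There is one attempt and no reset: what is moved stays moved. The work goes in short steps, Python scripts to look and compute and a tool call to move; the robot and the scene stay as the last step left them, time stands still between calls to the robot, and variables do not carry over. Pictures are saved under pics/ and viewed, about 12 in all and at most 16, crops included, and the job is handed in when it is done.

Besides the shell and the picture viewer there is one more tool, called as name(argument=value, ...) on one line, values as JSON. send_rows: Moves the arm, as the interface text tells. Its arguments: {"type":"object","properties":{"series":{"type":"string"},"grip_force":{"type":"number"}},"required":["series"]}

```bash
mkdir -p pics; ls; cat > h.py <<'E'
import numpy as np, cv2
from rig import env, vision, workorder, finder
def shot(c,save=None,scale=1):
    d=vision.read_camera(c)
    if save: cv2.imwrite(f'pics/{save}.png',d['image'])
    return d
def world(d,uv,z=None):
    """pixels Nx2 -> world, by depth (z None) or on plane z"""
    uv=np.asarray(uv,float).reshape(-1,2)
    n=cv2.undistortPoints(uv[:,None],d['intrinsics'],np.array(d['dist'],float)).reshape(-1,2)
    ray=np.c_[n,np.ones(len(n))]; R=np.asarray(d['R']);t=np.asarray(d['t'])
    if z is None:
        dep=d['depth'][uv[:,1].astype(int),uv[:,0].astype(int)]
        return (ray*dep[:,None]-t)@R
    o=-R.T@t; w=ray@R
    return o+w*((z-o[2])/w[:,2])[:,None]
def maskpts(d,m):
    v,u=np.nonzero(m&(d['depth']>0)); return world(d,np.c_[u,v])
E
python3 - <<'E'
from h import *
for c in('top','scene'):
    d=shot(c,c+'0'); print(c,-np.array(d['R']).T@d['t'],np.array(d['R'])[2],d['intrinsics'][0][0])
    for l in['cutters','pliers','screwdriver','multimeter','inlay_cutters','inlay_pliers','inlay_driver','inlay_meter','mug']:
        for r in finder.regions_of(l,c):
            p=maskpts(d,r['pixels']); print(l,round(r['conf'],2),np.round(r['uv']),r['pixels'].sum(),np.round(np.median(p,0),3),np.round(np.ptp(p,0),3))
print(env.read_state())
E
```

```text
pics
top [ 0.318032   -0.04749493  1.06194882] [ 0.1221352   0.00259218 -0.99251009] 383.76223200604886
cutters 0.7 [228. 197.] 347 [0.452 0.091 0.012] [0.051 0.105 0.02 ]
pliers 0.76 [292. 203.] 465 [ 0.435 -0.085  0.012] [0.05  0.146 0.022]
screwdriver 0.62 [141. 200.] 419 [0.442 0.331 0.023] [0.031 0.168 0.031]
multimeter 0.86 [377. 300.] 845 [ 0.172 -0.307  0.027] [0.114 0.093 0.038]
multimeter 0.79 [391. 197.] 702 [ 0.448 -0.348  0.027] [0.085 0.11  0.037]
multimeter 0.62 [402. 250.] 830 [ 0.304 -0.377  0.027] [0.103 0.111 0.038]
multimeter 0.55 [464. 257.] 889 [ 0.283 -0.536  0.027] [0.101 0.106 0.037]
inlay_cutters 0.48 [140. 197.] 369 [0.443 0.326 0.023] [0.032 0.123 0.03 ]
inlay_pliers 0.82 [339. 136.] 2949 [ 0.63  -0.221  0.013] [0.217 0.135 0.035]
inlay_driver 0.64 [182. 113.] 2834 [0.689 0.227 0.021] [0.213 0.117 0.031]
inlay_meter 0.89 [234. 122.] 2757 [0.663 0.08  0.021] [0.203 0.12  0.032]
inlay_meter 0.4 [289. 203.] 511 [ 0.435 -0.077  0.012] [0.056 0.143 0.023]
mug 0.85 [108. 146.] 1141 [0.577 0.417 0.049] [0.101 0.126 0.1  ]
scene [1.43503577 0.43579052 0.99429479] 
[... 1227 characters left out ...]
078 0.096]
{'clock': 1.0, 'joints': array([ 1.10103247e+00,  2.38173719e-01, -1.34885473e-02,  1.31920845e+00,
        2.33585361e-05,  1.57081123e+00]), 'qd': array([-6.62500306e-05,  1.28646810e-03, -3.20551038e-04, -8.33848104e-05,
       -9.56688595e-05, -1.73548350e-03]), 'joint_torque': array([-4.05228157e-04, -5.38587213e+01,  3.46693897e+01,  2.73499099e-03,
       -4.07497669e-05,  3.40318152e-06]), 'tcp_pos': array([0.23762899, 0.46809455, 0.23129448]), 'orientation': array([ 2.67743277e+00,  1.64342286e+00, -1.18783148e-04]), 'contact_force': array([ 0.22657419, -0.32972575, -0.19619515]), 'moment': array([ 0.01000562,  0.04593809, -0.03743139]), 'finger_gap': 0.08542585397091741}
```

```bash
cat >> h.py <<'E'
def ortho(d,x0,x1,y0,y1,mm,z,name):
    """up = +x, left = +y ; col=(y1-y)/mm, row=(x1-x)/mm"""
    xs=np.arange(x1,x0,-mm/1000); ys=np.arange(y1,y0,-mm/1000)
    Y,X=np.meshgrid(ys,xs); P=np.c_[X.ravel(),Y.ravel(),np.full(X.size,z)]
    q,_=cv2.projectPoints(P,cv2.Rodrigues(np.array(d['R'],float))[0],np.array(d['t'],float),d['intrinsics'],np.array(d['dist'],float))
    q=q.reshape(*X.shape,2).astype(np.float32)
    im=cv2.remap(d['image'],q[...,0],q[...,1],cv2.INTER_CUBIC)
    k=max(1,int(round(mm))) 
    for g in np.arange(-1,1,0.1):
        r=int((x1-g)*1000/mm);c=int((y1-g)*1000/mm)
        if 0<=r<im.shape[0]: cv2.putText(im,f'x{g:.1f}',(0,r),0,.4,(255,255,255),1); im[r,::6]=255
        if 0<=c<im.shape[1]: cv2.putText(im,f'y{g:.1f}',(c,10),0,.4,(255,255,255),1); im[::6,c]=255
    cv2.imwrite(f'pics/{name}.png',im)
E
python3 - <<'E'
from h import *
d=shot('top'); ortho(d,.08,.83,-.62,.52,1.45,.015,'o1')
d=shot('scene'); ortho(d,.35,.83,-.45,.35,1,.015,'o2')
E
```

```text
(no output)
```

View pics/o1.png

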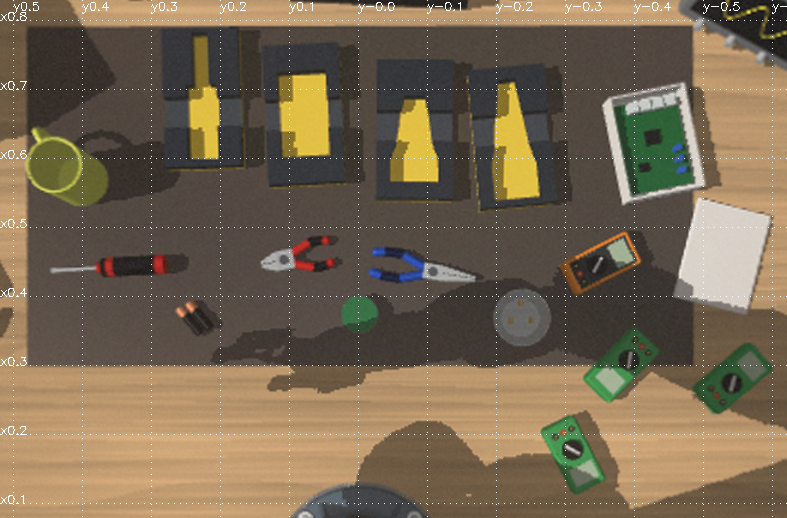

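View pics/o2.png

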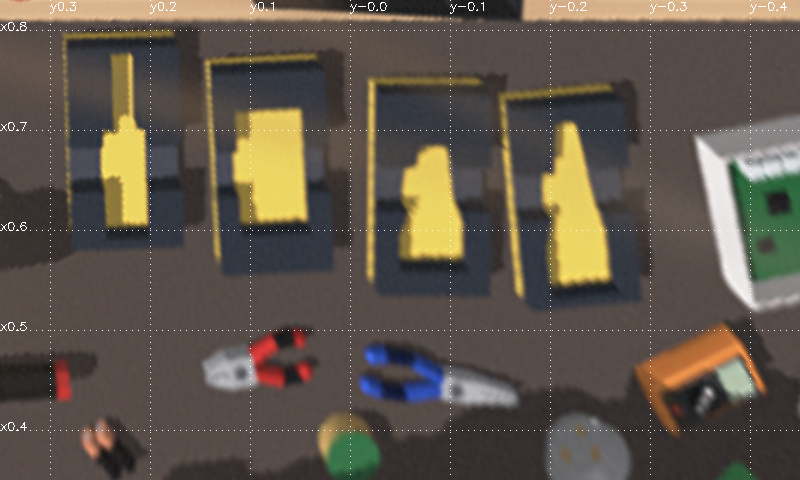

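```bash
cat > meas.py <<'E'
from h import *
def hmap(c):
    d=shot(c); v,u=np.mgrid[0:420,0:560]; uv=np.c_[u.ravel(),v.ravel()]
    P=world(d,uv); ok=d['depth'].ravel()>.1
    return d,P.reshape(420,560,3),ok.reshape(420,560)
def rect(P):
    (c,(w,h),a)=cv2.minAreaRect((P[:,:2]*1000).astype(np.float32))
    b=cv2.boxPoints((c,(w,h),a)); e=b[1]-b[0]; f=b[2]-b[1]
    L=e if np.linalg.norm(e)>np.linalg.norm(f) else f
    return np.round(c,1),round(float(np.degrees(np.arctan2(L[1],L[0]))),1),np.round(sorted((w,h)),1)
E
python3 - <<'E'
from meas import *
INL={'driver':(.69,.227,22.5),'meter':(.66,.08,0),'cutters':(.645,-.08,-19),'pliers':(.633,-.22,-15)}
for c in('top','scene'):
    d,P,ok=hmap(c); hsv=cv2.cvtColor(d['image'],cv2.COLOR_BGR2HSV)
    yel=(hsv[...,0]>18)&(hsv[...,0]<32)&(hsv[...,1]>110)
    for n,(x,y,off) in INL.items():
        near=ok&(abs(P[...,0]-x)<.135)&(abs(P[...,1]-y)<.075)
        m=near&(P[...,2]>.019)&(P[...,2]<.03)
        k=cv2.connectedComponentsWithStats(m.astype(np.uint8)); lab=k[1]
        keep=np.isin(lab,[i for i in range(1,k[0]) if k[2][i,4]>60])
        Q=P[keep]; print(c,n,'top',*rect(Q),np.round(np.median(Q[:,2]),4))
        f=P[near&yel&(P[...,2]<.013)&(P[...,2]>.002)]; print('   floor',*rect(f),np.round(np.median(f[:,2]),4))
    for l,x,y in[('cutters',.45,.09),('pliers',.435,-.085),('screwdriver',.445,.33),('multimeter',.45,-.345)]:
        R=[r for r in finder.regions_of(l,c)]
        R=[r for r in R if np.hypot(*(np.median(P[r['pixels']&ok],0)[:2]-[x,y]))<.05]
        if not R: print(c,l,'miss'); continue
        Q=P[R[0]['pixels']&ok]; Q=Q[Q[:,2]>(.018 if l=='multimeter' else .005)]
        print(c,l,R[0]['conf'],*rect(Q),'cent',np.round(Q.mean(0)*1000,1),'zmax',np.percentile(Q[:,2],98).round(4))
E
```

```text
top driver top [687.3 226.2] 2.1 [111.5 202.1] 0.0238
   floor [686.3 224.4] 1.1 [108.7 199.2] 0.0079
top meter top [663.7  79.8] 3.0 [110.5 202. ] 0.0241
   floor [644.2  78.2] 2.7 [107.  163.4] 0.008
top cutters top [640.9 -81.1] 0.1 [107.9 200.3] 0.0241
   floor [610.3 -76.5] 9.9 [ 72.2 154.3] 0.0082
top pliers top [ 630.6 -220.8] 5.6 [110.9 201.1] 0.0243
   floor [ 625.6 -219. ] 5.8 [106.3 191.1] 0.0083
top cutters 0.67 [458.5  89.4] -79.5 [ 50.6 101.5] cent [457.7  87.6  12.2] zmax 0.017
top pliers 0.71 [438.6 -91.4] 79.0 [ 48.4 147.9] cent [440.3 -84.2  12.3] zmax 0.0164
top screwdriver 0.66 [442.2 363.2] -86.0 [ 25.9 166.2] cent [443.6 332.6  22.2] zmax 0.0295
top multimeter 0.9 [ 448.4 -349.6] -62.0 [ 51.5 106.3] cent [ 447.8 -347.4   27.5] zmax 0.0332
scene driver top [690.  226.4] 1.8 [112.8 206. ] 0.0239
   floor [695.1 228.1] 1.6 [110.2 195.6] 0.0079
scene meter top [665.5  80. ] 2.6 [110.8 205.5] 0.0239
   floor [670.2  83. ] 2.3 [109.4 193.6] 0.0082
scene cutters top [642.2 -79.8] 0.1 [115.3 204.6] 0.0239
   floor [647. -77.] -0.9 [109.8 196.2] 0.0072
scene pliers top [ 631.5 -219.6] 5.0 [114.8 204.7] 0.0239
   floor [ 633.1 -217.9] 5.0 [111.7 202.5] 0.0074
scene cutters 0.75 [466.7  91.3] -89.8 [ 56.4 101.8] cent [462.7  92.1  11.1] zmax 0.0163
scene pliers 0.6 [449.1 -90.6] 86.6 [ 50.  153.4] cent [445.6 -82.7  11. ] zmax 0.0166
scene screwdriver 0.94 [452.6 336.1] -82.2 [ 26.7 101.4] cent [454.1 334.4  20.8] zmax 0.0294
scene multimeter 0.88 [ 452.2 -347.3] -59.8 [ 59.2 106.2] cent [ 455.3 -344.8   25.9] zmax 0.0323
```

```bash
python3 - <<'E'
from meas import *
INL={'driver':(688,226.3,2.0),'meter':(664.5,79.9,2.8),'cutters':(641.5,-80.5,.1),'pliers':(631,-220.2,5.4)}
for c in('top','scene'):
    d,P,ok=hmap(c)
    for n,(x,y,a) in INL.items():
        a=np.radians(a); D=P*1000-[x,y,0]; bx=D[...,0]*np.cos(a)+D[...,1]*np.sin(a); by=-D[...,0]*np.sin(a)+D[...,1]*np.cos(a)
        for s in(-1,1):
            m=ok&(s*by>30 if n!='meter' and n!='pliers' and n!='cutters' else s*by>40)&(s*by<51)&(abs(bx)<97)
            X=bx[m]; Z=D[...,2][m]; b=np.arange(-60,60,2)
            z=np.array([np.median(Z[abs(X-q)<2]) if (abs(X-q)<2).any() else np.nan for q in b])
            low=b[z<16]; print(c,n,s,'channel x',low.min() if len(low) else None,low.max() if len(low) else None,'mid',(low.min()+low.max())/2)
        # extents of cutout on the centre line
        m=ok&(abs(by)<8)&(abs(bx)<97); X=bx[m];Z=D[...,2][m]; b=np.arange(-96,97,2)
        z=np.array([np.median(Z[abs(X-q)<2]) if (abs(X-q)<2).any() else np.nan for q in b]); low=b[z<16]
        print('   cutout',low.min(),low.max())
# tool ends: red cutters, etc. in top view
d,P,ok=hmap('top'); 
for l,x,y,ang in[('cutters',.45,.09,100.5),('pliers',.435,-.085,-101),('screwdriver',.445,.33,92)]:
    R=[r for r in finder.regions_of(l,'top')]
    R=[r for r in R if np.hypot(*(np.median(P[r['pixels']&ok],0)[:2]-[x,y]))<.05]
    if not R: print('miss',l); continue
    Q=P[R[0]['pixels']&ok]*1000; Q=Q[Q[:,2]>5]; a=np.radians(ang); u=np.array([np.cos(a),np.sin(a)]); v=np.array([-u[1],u[0]])
    s=Q[:,:2]@u; t=Q[:,:2]@v
    print(l,'along',s.min().round(1),s.max().round(1))
    for q in np.arange(s.min()+4,s.max(),8):
        k=abs(s-q)<5; print(f'   s-smax={q-s.max():.0f} mid={(t[k].min()+t[k].max())/2:.1f} w={np.ptp(t[k]):.0f}',end='')
    print()
E
```

```text
top driver -1 channel x -40 0 mid -20.0
top driver 1 channel x -38 -2 mid -20.0
   cutout -86 92
top meter -1 channel x -18 22 mid 2.0
top meter 1 channel x -18 20 mid 1.0
   cutout -58 60
top cutters -1 channel x -12 24 mid 6.0
top cutters 1 channel x -12 26 mid 7.0
   cutout -72 46
top pliers -1 channel x -6 32 mid 13.0
top pliers 1 channel x -6 32 mid 13.0
   cutout -88 80
scene driver -1 channel x -40 -10 mid -25.0
scene driver 1 channel x -40 -6 mid -23.0
   cutout -88 86
scene meter -1 channel x -22 12 mid -5.0
scene meter 1 channel x -22 12 mid -5.0
   cutout -60 52
scene cutters -1 channel x -18 16 mid -1.0
scene cutters 1 channel x -14 18 mid 2.0
   cutout -74 78
scene pliers -1 channel x -12 22 mid 5.0
scene pliers 1 channel x -8 28 mid 10.0
   cutout -88 92
cutters along -46.2 55.6
   s-smax=-98 mid=-468.1 w=43   s-smax=-90 mid=-466.8 w=48   s-smax=-82 mid=-466.8 w=48   s-smax=-74 mid=-466.1 w=47   s-smax=-66 mid=-465.9 w=40   s-smax=-58 mid=-464.6 w=35   s-smax=-50 mid=-465.6 w=29   s-smax=-42 mid=-466.4 w=25   s-smax=-34 mid=-465.6 w=24   s-smax=-26 mid=-466.6 w=21   s-s
[... 550 characters left out ...]
9.1 w=13   s-smax=-11 mid=449.5 w=12   s-smax=-3 mid=451.1 w=6
screwdriver along 264.7 429.6
   s-smax=-161 mid=-455.3 w=22   s-smax=-153 mid=-455.5 w=23   s-smax=-145 mid=-456.3 w=23   s-smax=-137 mid=-455.9 w=23   s-smax=-129 mid=-455.9 w=25   s-smax=-121 mid=-455.8 w=25   s-smax=-113 mid=-456.0 w=25   s-smax=-105 mid=-456.2 w=25   s-smax=-97 mid=-455.0 w=22   s-smax=-89 mid=-454.2 w=24   s-smax=-81 mid=-454.8 w=25   s-smax=-73 mid=-455.0 w=25   s-smax=-65 mid=-456.3 w=12   s-smax=-57 mid=-455.8 w=3   s-smax=-49 mid=-455.0 w=6   s-smax=-41 mid=-453.6 w=3   s-smax=-33 mid=-453.9 w=3   s-smax=-25 mid=-454.1 w=3   s-smax=-17 mid=-454.6 w=3   s-smax=-9 mid=-453.5 w=6   s-smax=-1 mid=-453.6 w=6
```

Pictures 1–2 (orthophotos) show the inlays, left to right: driver (y≈0.226), meter (0.08), cutters (−0.08) and pliers (−0.22). All have their working end towards +x. The orange multimeter is at (0.449, −0.349); the other meters are green. I'll start with the screwdriver.

send_rows(series="0 0 -0.105 0.0206 -0.0128 -0.011 1;0 0 -0.105 0.0206 -0.0128 -0.011 1;0 0 -0.105 0.0206 -0.0128 -0.011 1;0 0 -0.105 0.0206 -0.0128 -0.011 1;0 0 -0.105 0.0206 -0.0128 -0.011 1;0 0 -0.105 0.0206 -0.0128 -0.011 1;0 0 -0.105 0.0206 -0.0128 -0.011 1;0 0 -0.105 0.0206 -0.0128 -0.011 1;0 0 -0.105 0.0206 -0.0128 -0.011 1;0 0 -0.105 0.0206 -0.0128 -0.011 1", grip_force=40)

```text
clock: 2.73
tcp_pos: [0.4446, 0.3393, 0.1208]
orientation: [-3.141, -0.072, 0.0]
contact_force: [-0.1, -0.1, 0.4]
finger_gap: 0.0854
```

send_rows(series="0 0 0 -0.001 0.001 -0.03 1;0 0 0 0 0 -0.03 1;0 0 0 0 0 -0.03 1;0 0 0 0 0 -0.015 1;0 0 0 0 0 -0.01 1;0 0 0 0 0 0 0.2;0 0 0 0 0 0 0.2;0 0 0 0 0 0 0;0 0 0 0 0 0 0;0 0 0 0 0 0 0")

```text
clock: 3.57
tcp_pos: [0.4433, 0.3417, 0.0075]
orientation: [-3.139, -0.08, -0.003]
contact_force: [-1.3, -0.4, 5.1]
finger_gap: 0.0255
```

send_rows(series="0 0 0 0 0 0 0;0 0 0 0 0 0 0;0 0 0 0 0 0.01 0;0 0 0 0 0 0.03 0;0 0 0 0 0 0.035 0;0 0 0 0 0 0.035 0;0 0 0 0 0 0.02 0")

```text
clock: 4.15
tcp_pos: [0.4435, 0.3418, 0.1411]
orientation: [-3.138, -0.08, -0.006]
contact_force: [0.6, -0.1, -1.1]
finger_gap: 0.0249
```

send_rows(series="0 0 -0.1134 0.0161 -0.0083 0 0;0 0 -0.1134 0.0161 -0.0083 0 0;0 0 -0.1134 0.0161 -0.0083 0 0;0 0 -0.1134 0.0161 -0.0083 0 0;0 0 -0.1134 0.0161 -0.0083 0 0;0 0 -0.1134 0.0161 -0.0083 0 0;0 0 -0.1134 0.0161 -0.0083 0 0")

```text
clock: 4.73
tcp_pos: [0.556, 0.2825, 0.1375]
orientation: [-2.924, 1.148, -0.001]
contact_force: [-0.7, 0.4, -0.8]
finger_gap: 0.0245
```

send_rows(series="0 0 -0.1134 0.0161 -0.0083 0 0;0 0 -0.1134 0.0161 -0.0083 0 0;0 0 -0.1134 0.0161 -0.0083 0 0;0 0 -0.1134 0.0161 -0.0083 0 0;0 0 -0.1134 0.0161 -0.0083 0 0;0 0 -0.1134 0.0161 -0.0083 0 0;0 0 -0.1134 0.0161 -0.0083 0 0;0 0 0 0 0 -0.03 0;0 0 0 0 0 -0.03 0;0 0 0 0 0 0 0")

```text
clock: 5.57
tcp_pos: [0.6847, 0.1473, 0.0714]
orientation: [-2.39, 1.985, 0.086]
contact_force: [-1.5, -1.1, -1.6]
finger_gap: 0.0251
```

```bash
python3 - <<'E'
from h import *
s=env.read_state(); print(s['tcp_pos'],cv2.Rodrigues(s['orientation'])[0].round(3))
d=shot('scene'); cv2.imwrite('pics/a1.png',cv2.resize(d['image'][180:400,220:500],None,fx=2.5,fy=2.5))
E
```

```text
[0.6847217  0.14725958 0.07137907] [[ 0.183 -0.983 -0.021]
 [-0.981 -0.184  0.061]
 [-0.064  0.009 -0.998]]
```

View pics/a1.png

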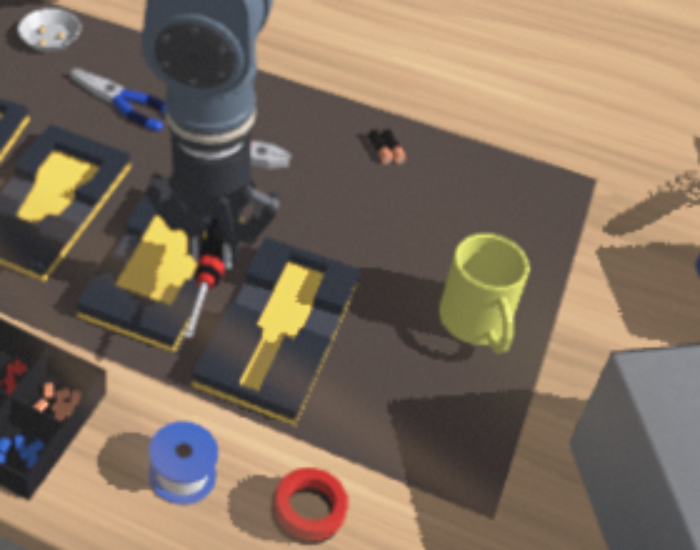

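```bash
python3 - <<'E'
from h import *
s=env.read_state(); print(s['clock'],s['tcp_pos'],s['orientation'],s['joints'].round(3),s['qd'].round(3),s['contact_force'],s['moment'])
E
```

```text
5.6167 [0.68532906 0.14821338 0.07418839] [-2.39012473  1.98261292  0.08354549] [0.185 0.621 0.194 1.151 0.064 3.141] [ 0.017 -0.043  0.07   0.039 -0.    -0.001] [ 0.4295619   0.20475959 -0.44158352] [-0.06164409 -0.02238225  0.06664513]
```

```bash
cat >> h.py <<'E'
def plan(pos,yaw):
    """turn+shift from the present pose to TCP pos, pointing down, jaw axis at yaw (deg)"""
    s=env.read_state(); R=cv2.Rodrigues(np.array(s['orientation']))[0]; a=np.radians(yaw)
    G=np.array([[np.cos(a),np.sin(a),0],[np.sin(a),-np.cos(a),0],[0,0,-1]])
    w=cv2.Rodrigues(G@R.T)[0].ravel(); sh=np.array(pos)-s['tcp_pos']
    j6=1.571+np.arctan2(pos[1],pos[0])-a
    n=int(np.ceil(max(np.linalg.norm(w)/.115,np.linalg.norm(sh)/.033)))
    print('turn',w.round(4),'shift',sh.round(4),'rows',n,'per row',(w/n).round(4),(sh/n).round(4),'j6 end',round(j6,2),'now',round(s['joints'][5],2))
E
python3 -c "
from h import *
plan([.46,.30,.14],3)"
```

```text
turn [-0.0367 -0.0597  1.4368] shift [-0.2253  0.1518  0.0658] rows 13 per row [-0.0028 -0.0046  0.1105] [-0.0173  0.0117  0.0051] j6 end 2.1 now 3.14
```

send_rows(series="0 0 0 0 0 0.03 0;-0.0028 -0.0046 0.1105 -0.0173 0.0117 0.0027 0;-0.0028 -0.0046 0.1105 -0.0173 0.0117 0.0027 0;-0.0028 -0.0046 0.1105 -0.0173 0.0117 0.0027 0;-0.0028 -0.0046 0.1105 -0.0173 0.0117 0.0027 0;-0.0028 -0.0046 0.1105 -0.0173 0.0117 0.0027 0;-0.0028 -0.0046 0.1105 -0.0173 0.0117 0.0027 0;-0.0028 -0.0046 0.1105 -0.0173 0.0117 0.0027 0")

```text
clock: 6.28
tcp_pos: [0.5659, 0.2325, 0.1284]
orientation: [-2.976, 0.926, 0.035]
contact_force: [-0.6, 0.4, -1.2]
finger_gap: 0.0248
```

send_rows(series="-0.0028 -0.0046 0.1105 -0.0173 0.0117 0.0027 0;-0.0028 -0.0046 0.1105 -0.0173 0.0117 0.0027 0;-0.0028 -0.0046 0.1105 -0.0173 0.0117 0.0027 0;-0.0028 -0.0046 0.1105 -0.0173 0.0117 0.0027 0;-0.0028 -0.0046 0.1105 -0.0173 0.0117 0.0027 0;-0.0028 -0.0046 0.1105 -0.0173 0.0117 0.0027 0;0 0 0 0 0 0 0;0 0 0 0 0 0 0")

```text
clock: 6.95
tcp_pos: [0.4623, 0.3028, 0.1442]
orientation: [-3.133, -0.086, -0.004]
contact_force: [0.6, 0.3, -0.4]
finger_gap: 0.025
```

```bash
python3 -c "
from h import *
plan([.46,.30,.04],3);print(env.read_state()['tcp_pos'])"
```

```text
turn [-0.0079  0.0024 -0.0027] shift [-0.0023 -0.0028 -0.1042] rows 4 per row [-0.002   0.0006 -0.0007] [-0.0006 -0.0007 -0.026 ] j6 end 2.1 now 2.09
[0.46228367 0.30279803 0.14418607]
```

send_rows(series="-0.004 0.001 0 0 0 -0.03 0;-0.004 0.001 0 0 0 -0.03 0;0 0 0 0 0 -0.03 0;0 0 0 0 0 -0.025 0;0 0 0 0 0 -0.012 0;0 0 0 0 0 -0.007 0;0 0 0 0 0 0 0;0 0 0 0 0 0 0.4;0 0 0 0 0 0 0.7;0 0 0 0 0 0 1")

```text
clock: 7.78
tcp_pos: [0.4635, 0.3015, 0.0083]
orientation: [3.14, 0.082, -0.002]
contact_force: [-0.4, 0.4, 0.4]
finger_gap: 0.0571
```

send_rows(series="0 0 0 0 0 0 1;0 0 0 0 0 0.02 1;0 0 0 0 0 0.03 1;0 0 0 0 0 0.03 1")

```text
clock: 8.12
tcp_pos: [0.462, 0.3008, 0.088]
orientation: [3.138, 0.083, -0.006]
contact_force: [1.8, 0.3, 0.7]
finger_gap: 0.0857
```

send_rows(series="0 0 0.12 0 0 0 1;0 0 0.12 0 0 0 1;0 0 0.12 0 0 0 1;0 0 0.12 0 0 0 1;0 0 0.12 0 0 0 1;0 0 0.12 0 0 0 1;0 0 0.12 0 0 0 1;0 0 0.12 0 0 0 1;0 0 0.12 0 0 0 1;0 0 0.12 0 0 0 1")

```text
clock: 8.95
tcp_pos: [0.4627, 0.3013, 0.0878]
orientation: [2.537, 1.848, -0.001]
contact_force: [-0.7, 0.0, -0.7]
finger_gap: 0.0855
```

send_rows(series="0 0 0.12 0 0 0 1;0 0 0.12 0 0 0 1;0 0 0.12 0 0 0 1;0 0 0.12 0 0 0 1;0 0 0.12 0 0 0 1;0 0 0.12 0 0 0 1;0 0 0.12 0 0 0 1;0 0 0.12 0 0 0 1;0 0 0.12 0 0 0 1;0 0 0.12 0 0 0 1")

```text
clock: 9.78
tcp_pos: [0.4627, 0.3013, 0.0877]
orientation: [1.051, 2.957, 0.002]
contact_force: [0.8, 0.3, -0.1]
finger_gap: 0.0856
```

send_rows(series="0 0 0.12 0 0 0 1;0 0 0.12 0 0 0 1;0 0 0.12 0 0 0 1;0 0 0.12 0 0 0 1;0 0 0.12 0 0 0 1;0 0 0.14 0 0 0 1;0 0 0 0 0 0 1;0 0 0 0 0 0 1")

```text
clock: 10.45
tcp_pos: [0.4627, 0.3013, 0.0877]
orientation: [-0.051, 3.138, 0.003]
contact_force: [-0.5, 1.0, -0.7]
finger_gap: 0.0855
```

```bash
python3 -c "
from h import *
plan([.462,.301,.0085],183);print(env.read_state()['tcp_pos'])
d=shot('top','b1'); 
from h import *
r=[r for r in finder.regions_of('screwdriver','top')]
for q in r:
  P=maskpts(d,q['pixels']); P=P[(P[:,2]>.004)&(P[:,2]<.04)]; print(q['conf'],np.median(P,0),P.min(0),P.max(0))"
```

```text
turn [-0.0021  0.0028  0.0199] shift [-0.0007 -0.0003 -0.0792] rows 3 per row [-0.0007  0.0009  0.0066] [-0.0002 -0.0001 -0.0264] j6 end -1.05 now -1.03
[0.46270682 0.30127379 0.08766849]
0.74 [0.46183211 0.28177638 0.02375727] [0.4509227  0.23911113 0.00411703] [0.47925914 0.33659027 0.03105323]
```

send_rows(series="0 0 0.01 0 -0.001 -0.03 1;0 0 0.01 0 0 -0.03 1;0 0 0 0 0 -0.019 1;0 0 0 0 0 0 1;0 0 0 0 0 0 0.3;0 0 0 0 0 0 0;0 0 0 0 0 0 0;0 0 0 0 0 0 0;0 0 0 0 0 0 0;0 0 0 0 0 0 0")

```text
clock: 11.38
tcp_pos: [0.4632, 0.3006, 0.0097]
orientation: [-0.088, 3.136, 0.004]
contact_force: [-1.6, -0.5, 6.9]
finger_gap: 0.0246
```

send_rows(series="0 0 0 0 0 0 0;0 0 0 0 0 0.01 0;0 0 0 0 0 0.03 0;0 0 0 0 0 0.03 0;0 0 0 0 0 0.03 0;0 0 0 0 0 0 0")

```text
clock: 11.88
tcp_pos: [0.4652, 0.3019, 0.1149]
orientation: [-0.088, 3.13, 0.01]
contact_force: [0.6, 0.1, -1.1]
finger_gap: 0.0248
```

```bash
python3 -c "
from h import *
print(env.read_state()['tcp_pos']);plan([.669,.2256,.10],92)"
```

```text
[0.46515191 0.3018851  0.1148923 ]
turn [ 0.0026  0.013  -1.5923] shift [ 0.2038 -0.0763 -0.0149] rows 14 per row [ 0.0002  0.0009 -0.1137] [ 0.0146 -0.0054 -0.0011] j6 end 0.29 now -1.05
```

send_rows(series="0 0.001 -0.1137 0.0146 -0.0054 0 0;0 0.001 -0.1137 0.0146 -0.0054 0 0;0 0.001 -0.1137 0.0146 -0.0054 0 0;0 0.001 -0.1137 0.0146 -0.0054 0 0;0 0.001 -0.1137 0.0146 -0.0054 0 0;0 0.001 -0.1137 0.0146 -0.0054 0 0;0 0.001 -0.1137 0.0146 -0.0054 0 0")

```text
clock: 12.47
tcp_pos: [0.5654, 0.2621, 0.1089]
orientation: [-1.142, -2.923, -0.002]
contact_force: [0.0, -0.4, -1.6]
finger_gap: 0.0246
```

send_rows(series="0 0.001 -0.1137 0.0146 -0.0054 0 0;0 0.001 -0.1137 0.0146 -0.0054 0 0;0 0.001 -0.1137 0.0146 -0.0054 0 0;0 0.001 -0.1137 0.0146 -0.0054 0 0;0 0.001 -0.1137 0.0146 -0.0054 0 0;0 0.001 -0.1137 0.0146 -0.0054 0 0;0 0.001 -0.1137 0.0146 -0.0054 0 0;0 0 0 0 0 -0.03 0;0 0 0 0 0 -0.02 0;0 0 0 0 0 0 0")

```text
clock: 13.3
tcp_pos: [0.6646, 0.2235, 0.0542]
orientation: [-2.173, -2.251, 0.01]
contact_force: [-1.1, -0.7, -1.8]
finger_gap: 0.0247
```

```bash
python3 -c "
from h import *
print(env.read_state()['tcp_pos']);plan([.669,.2256,.017],92)
d=shot('scene'); cv2.imwrite('pics/a2.png',cv2.resize(d['image'][220:380,260:460],None,fx=3.5,fy=3.5,interpolation=2))"
```

```text
[0.6646348  0.22353221 0.0542377 ]
turn [-0.0044 -0.0133 -0.0001] shift [ 0.0044  0.0021 -0.0372] rows 2 per row [-0.0022 -0.0067 -0.    ] [ 0.0022  0.001  -0.0186] j6 end 0.29 now 0.29
```

View pics/a2.png

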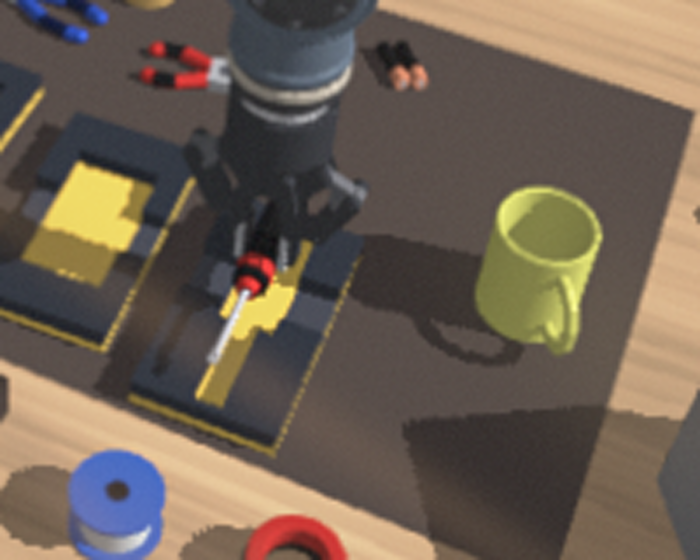

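The screwdriver hangs over its inlay, parallel to the slot (blade near pixel 230,330). Lowering it now.

send_rows(series="-0.002 -0.007 0 0.0044 0.0021 -0.005 0;-0.002 -0.006 0 0 0 -0.012 0;0 0 0 0 0 -0.012 0;0 0 0 0 0 -0.007 0;0 0 0 0 0 0 0;0 0 0 0 0 0 0")

```text
clock: 13.85
tcp_pos: [0.6713, 0.2268, 0.0225]
orientation: [2.18, 2.259, 0.009]
contact_force: [0.8, -0.3, -0.4]
finger_gap: 0.0248
```

send_rows(series="0 0 0 -0.001 -0.001 -0.003 0;0 0 0 0 0 -0.002 0;0 0 0 0 0 0 0")

```text
clock: 14.1
tcp_pos: [0.6707, 0.2257, 0.0179]
orientation: [2.18, 2.258, 0.011]
contact_force: [-0.4, -0.0, -0.3]
finger_gap: 0.0246
```

send_rows(series="0 0 0 0 0 -0.0015 0;0 0 0 0 0 0 0.3;0 0 0 0 0 0 0.4;0 0 0 0 0 0 0.7;0 0 0 0 0 0 0.7;0 0 0 0 0 0.01 0.7;0 0 0 0 0 0.03 0.7;0 0 0 0 0 0.035 1;0 0 0 0 0 0.035 1;0 0 0 0 0 0 1")

```text
clock: 14.93
tcp_pos: [0.6736, 0.2268, 0.1344]
orientation: [2.176, 2.255, 0.025]
contact_force: [1.6, 0.2, 0.5]
finger_gap: 0.0852
```

```bash
python3 -c "
from h import *
print(env.read_state()['tcp_pos'])
for y in(10.5,190.5): plan([.4545,.108,.11],y)"
```

```text
[0.67360454 0.22681286 0.13444814]
turn [ 0.0067  0.0178 -1.4231] shift [-0.2191 -0.1188 -0.0244] rows 13 per row [ 0.0005  0.0014 -0.1095] [-0.0169 -0.0091 -0.0019] j6 end 1.62 now 0.29
turn [-0.0185  0.007   1.7184] shift [-0.2191 -0.1188 -0.0244] rows 15 per row [-0.0012  0.0005  0.1146] [-0.0146 -0.0079 -0.0016] j6 end -1.52 now 0.29
```

send_rows(series="-0.0012 0.0005 0.1146 -0.0146 -0.0079 -0.0016 1;-0.0012 0.0005 0.1146 -0.0146 -0.0079 -0.0016 1;-0.0012 0.0005 0.1146 -0.0146 -0.0079 -0.0016 1;-0.0012 0.0005 0.1146 -0.0146 -0.0079 -0.0016 1;-0.0012 0.0005 0.1146 -0.0146 -0.0079 -0.0016 1;-0.0012 0.0005 0.1146 -0.0146 -0.0079 -0.0016 1;-0.0012 0.0005 0.1146 -0.0146 -0.0079 -0.0016 1")

```text
clock: 15.52
tcp_pos: [0.5676, 0.1701, 0.1152]
orientation: [1.116, 2.933, -0.002]
contact_force: [0.5, 0.3, 1.1]
finger_gap: 0.0858
```

send_rows(series="-0.0012 0.0005 0.1146 -0.0146 -0.0079 -0.0016 1;-0.0012 0.0005 0.1146 -0.0146 -0.0079 -0.0016 1;-0.0012 0.0005 0.1146 -0.0146 -0.0079 -0.0016 1;-0.0012 0.0005 0.1146 -0.0146 -0.0079 -0.0016 1;-0.0012 0.0005 0.1146 -0.0146 -0.0079 -0.0016 1;-0.0012 0.0005 0.1146 -0.0146 -0.0079 -0.0016 1;-0.0012 0.0005 0.1146 -0.0146 -0.0079 -0.0016 1;-0.0012 0.0005 0.1146 -0.0146 -0.0079 -0.0016 1;0 0 0 0 0 0 1;0 0 0 0 0 0 1")

```text
clock: 16.35
tcp_pos: [0.4515, 0.1072, 0.1026]
orientation: [-0.283, 3.124, -0.016]
contact_force: [1.2, 0.6, -0.2]
finger_gap: 0.0853
```

```bash
python3 -c "
from h import *
print(env.read_state()['tcp_pos']);plan([.4545,.108,.004],190.5)
d=shot('scene'); cv2.imwrite('pics/a3.png',cv2.resize(d['image'][190:370,220:440],None,fx=3.2,fy=3.2,interpolation=2))"
```

```text
[0.45151305 0.10716668 0.10258326]
turn [0.0094 0.0055 0.0025] shift [ 0.003   0.0008 -0.0986] rows 3 per row [0.0031 0.0018 0.0008] [ 0.001   0.0003 -0.0329] j6 end -1.52 now -1.51
```

View pics/a3.png

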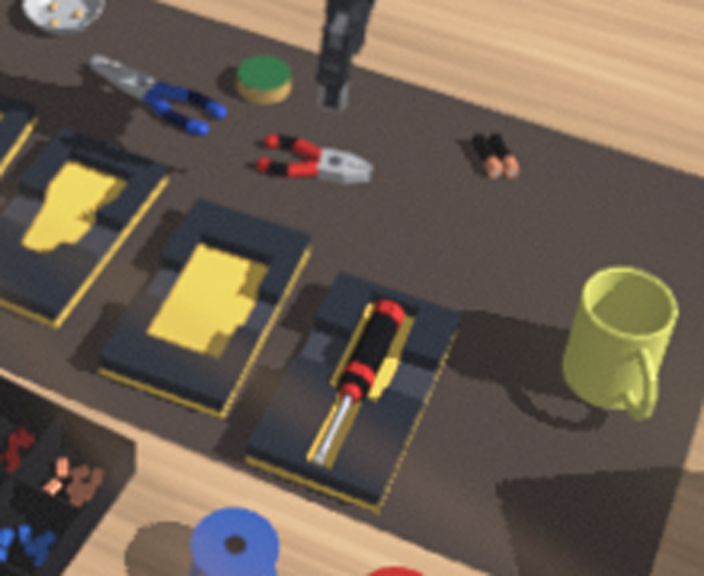

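The screwdriver lies in its cut-out (pixels 315–390, 300–465). Now the cutters.

send_rows(series="0.005 0.003 0.002 0.003 0.001 -0.03 1;0.004 0.002 0 0 0 -0.03 1;0 0 0 0 0 -0.02 1;0 0 0 0 0 -0.012 1;0 0 0 0 0 -0.006 1;0 0 0 0 0 0 1;0 0 0 0 0 0 0.5;0 0 0 0 0 0 0.2;0 0 0 0 0 0 0;0 0 0 0 0 0 0")

```text
clock: 17.23
tcp_pos: [0.4551, 0.1084, 0.0047]
orientation: [-0.291, 3.127, -0.001]
contact_force: [-0.1, 0.3, 0.4]
finger_gap: 0.0388
```

send_rows(series="0 0 0 0 0 0 0;0 0 0 0 0 0 0")

```text
clock: 17.4
tcp_pos: [0.4549, 0.1084, 0.0047]
orientation: [-0.291, 3.127, -0.001]
contact_force: [-1.0, 0.3, 6.4]
finger_gap: 0.0267
```

send_rows(series="0 0 0 0 0 0 0;0 0 0 0 0 0.01 0;0 0 0 0 0 0.03 0;0 0 0 0 0 0.03 0;0 0 0 0 0 0 0")

```text
clock: 17.82
tcp_pos: [0.4571, 0.1089, 0.0787]
orientation: [-0.291, 3.122, 0.001]
contact_force: [1.9, 1.0, -1.2]
finger_gap: 0.0267
```

```bash
python3 -c "
from h import *
print(env.read_state()['tcp_pos']);plan([.6465,-.0805,.075],90.0)"
```

```text
[0.45712966 0.10888034 0.07866496]
turn [ 0.0048  0.0053 -1.7565] shift [ 0.1894 -0.1894 -0.0037] rows 16 per row [ 0.0003  0.0003 -0.1098] [ 0.0118 -0.0118 -0.0002] j6 end -0.12 now -1.52
```

send_rows(series="0 0 -0.11 0.0118 -0.0118 0 0;0 0 -0.11 0.0118 -0.0118 0 0;0 0 -0.11 0.0118 -0.0118 0 0;0 0 -0.11 0.0118 -0.0118 0 0;0 0 -0.11 0.0118 -0.0118 0 0;0 0 -0.11 0.0118 -0.0118 0 0;0 0 -0.11 0.0118 -0.0118 0 0;0 0 -0.11 0.0118 -0.0118 0 0")

```text
clock: 18.48
tcp_pos: [0.5493, 0.0132, 0.0738]
orientation: [-1.077, -2.95, 0.0]
contact_force: [-0.4, -0.5, -1.1]
finger_gap: 0.0265
```

send_rows(series="0 0 -0.11 0.0118 -0.0118 0 0;0 0 -0.11 0.0118 -0.0118 0 0;0 0 -0.11 0.0118 -0.0118 0 0;0 0 -0.11 0.0118 -0.0118 0 0;0 0 -0.11 0.0118 -0.0118 0 0;0 0 -0.11 0.0118 -0.0118 0 0;0 0 -0.11 0.0118 -0.0118 0 0;0 0 -0.11 0.0118 -0.0118 0 0;0 0 0 0 0 0 0;0 0 0 0 0 0 0")

```text
clock: 19.32
tcp_pos: [0.6432, -0.081, 0.0734]
orientation: [-2.224, -2.217, 0.0]
contact_force: [0.1, 0.2, -0.5]
finger_gap: 0.0265
```

```bash
python3 -c "
from h import *
print(env.read_state()['tcp_pos']);plan([.6465,-.0805,.013],90.0)
d=shot('scene'); cv2.imwrite('pics/a4.png',cv2.resize(d['image'][190:340,150:350],None,fx=3.2,fy=3.2,interpolation=2))"
```

```text
[ 0.64322907 -0.08102422  0.07339032]
turn [-0.0009 -0.0011  0.0028] shift [ 0.0033  0.0005 -0.0604] rows 2 per row [-0.0005 -0.0005  0.0014] [ 0.0016  0.0003 -0.0302] j6 end -0.12 now -0.12
```

View pics/a4.png

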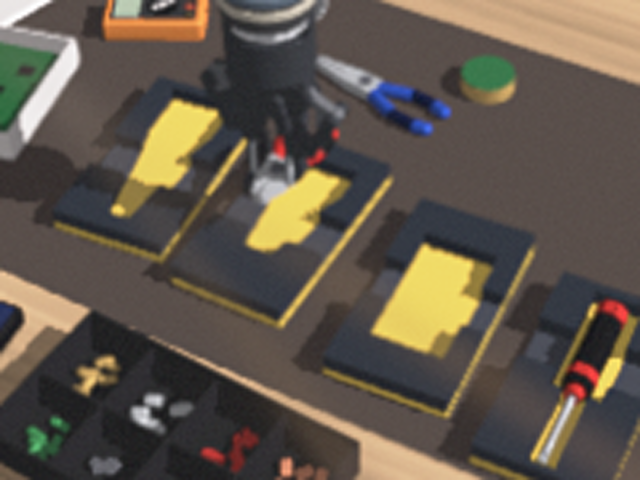

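The cutters hang over their inlay with the head towards +x (pixel 270,180). Lowering them.

send_rows(series="0 0 0.002 0.003 0.001 -0.02 0;0 0 0 0 0 -0.015 0;0 0 0 0 0 -0.012 0;0 0 0 0 0 -0.007 0;0 0 0 0 0 -0.004 0;0 0 0 0 0 0 0;0 0 0 0 0 0 0")

```text
clock: 19.95
tcp_pos: [0.6463, -0.0793, 0.0164]
orientation: [-2.222, -2.22, -0.001]
contact_force: [0.1, 0.2, -1.1]
finger_gap: 0.0263
```

send_rows(series="0 0 0 0 0 -0.002 0;0 0 0 0 0 -0.0015 0;0 0 0 0 0 0 0")

```text
clock: 20.2
tcp_pos: [0.6466, -0.0796, 0.0129]
orientation: [-2.223, -2.22, -0.001]
contact_force: [0.6, 0.6, -1.6]
finger_gap: 0.0269
```

send_rows(series="0 0 0 0 0 -0.0005 0.3;0 0 0 0 0 0 0.45;0 0 0 0 0 0 0.7;0 0 0 0 0 0 0.7;0 0 0 0 0 0.01 0.7;0 0 0 0 0 0.03 0.7;0 0 0 0 0 0.035 1;0 0 0 0 0 0.025 1;0 0 0 0 0 0 1")

```text
clock: 20.95
tcp_pos: [0.6491, -0.0799, 0.1186]
orientation: [2.219, 2.216, 0.009]
contact_force: [1.3, -0.3, -0.2]
finger_gap: 0.0857
```

```bash
python3 -c "
from h import *
print(env.read_state()['tcp_pos'])
plan([.4365,-.1073,.11],-11)"
```

```text
[ 0.64911565 -0.07992365  0.11860072]
turn [ 0.0074  0.0057 -1.7614] shift [-0.2126 -0.0274 -0.0086] rows 16 per row [ 0.0005  0.0004 -0.1101] [-0.0133 -0.0017 -0.0005] j6 end 1.52 now -0.12
```

send_rows(series="0.0005 0.0004 -0.1101 -0.0133 -0.0017 0 1;0.0005 0.0004 -0.1101 -0.0133 -0.0017 0 1;0.0005 0.0004 -0.1101 -0.0133 -0.0017 0 1;0.0005 0.0004 -0.1101 -0.0133 -0.0017 0 1;0.0005 0.0004 -0.1101 -0.0133 -0.0017 0 1;0.0005 0.0004 -0.1101 -0.0133 -0.0017 0 1;0.0005 0.0004 -0.1101 -0.0133 -0.0017 0 1;0.0005 0.0004 -0.1101 -0.0133 -0.0017 0 1")

```text
clock: 21.62
tcp_pos: [0.5391, -0.0932, 0.1122]
orientation: [-2.955, -1.05, -0.002]
contact_force: [-0.1, 1.0, -1.0]
finger_gap: 0.0856
```

send_rows(series="0.0005 0.0004 -0.1101 -0.0133 -0.0017 0 1;0.0005 0.0004 -0.1101 -0.0133 -0.0017 0 1;0.0005 0.0004 -0.1101 -0.0133 -0.0017 0 1;0.0005 0.0004 -0.1101 -0.0133 -0.0017 0 1;0.0005 0.0004 -0.1101 -0.0133 -0.0017 0 1;0.0005 0.0004 -0.1101 -0.0133 -0.0017 0 1;0.0005 0.0004 -0.1101 -0.0133 -0.0017 0 1;0.0005 0.0004 -0.1101 -0.0133 -0.0017 0 1;0 0 0 0 0 0 1;0 0 0 0 0 0 1")

```text
clock: 22.45
tcp_pos: [0.4334, -0.1069, 0.1124]
orientation: [-3.118, 0.297, -0.004]
contact_force: [0.5, -0.1, 0.7]
finger_gap: 0.0856
```

```bash
python3 -c "
from h import *
print(env.read_state()['tcp_pos']);plan([.4365,-.1073,.0045],-11)
d=shot('scene'); cv2.imwrite('pics/a5.png',cv2.resize(d['image'][190:340,150:350],None,fx=3.2,fy=3.2,interpolation=2))"
```

```text
[ 0.43335644 -0.10689846  0.11241376]
turn [-0.009   0.0036 -0.0018] shift [ 0.0031 -0.0004 -0.1079] rows 4 per row [-0.0023  0.0009 -0.0004] [ 0.0008 -0.0001 -0.027 ] j6 end 1.52 now 1.51
```

View pics/a5.png

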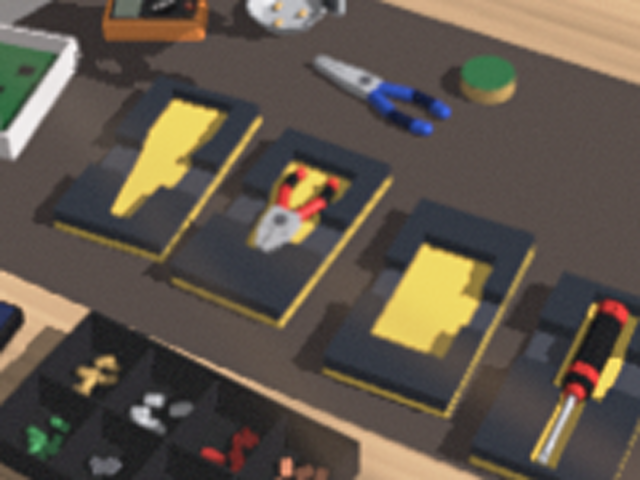

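The cutters lie in their cut-out (pixel 290,205), jaws at the jaw end. Now the pliers.

send_rows(series="-0.005 0.002 -0.002 0.003 0 -0.03 1;-0.004 0.002 0 0 0 -0.03 1;0 0 0 0 0 -0.025 1;0 0 0 0 0 -0.014 1;0 0 0 0 0 -0.008 1;0 0 0 0 0 0 1;0 0 0 0 0 0 0.5;0 0 0 0 0 0 0.2;0 0 0 0 0 0 0;0 0 0 0 0 0 0")

```text
clock: 23.33
tcp_pos: [0.4371, -0.1069, 0.0058]
orientation: [3.127, -0.304, 0.001]
contact_force: [-0.9, 0.8, 0.4]
finger_gap: 0.0391
```

send_rows(series="0 0 0 0 0 0 0;0 0 0 0 0 0 0;0 0 0 0 0 0 0")

```text
clock: 23.58
tcp_pos: [0.4369, -0.1069, 0.0057]
orientation: [3.127, -0.304, 0.0]
contact_force: [-1.5, -0.4, 7.9]
finger_gap: 0.0206
```

send_rows(series="0 0 0 0 0 0 0;0 0 0 0 0 0.01 0;0 0 0 0 0 0.03 0;0 0 0 0 0 0.03 0;0 0 0 0 0 0 0")

```text
clock: 24.0
tcp_pos: [0.4391, -0.1074, 0.0795]
orientation: [3.126, -0.304, 0.009]
contact_force: [1.9, -0.6, 0.1]
finger_gap: 0.0204
```

```bash
python3 -c "
from h import *
print(env.read_state()['tcp_pos']);plan([.642,-.2192,.08],95.4)"
```

```text
[ 0.43906345 -0.10742687  0.07949009]
turn [-0.0041  0.0051  1.8592] shift [ 0.2029 -0.1118  0.0005] rows 17 per row [-0.0002  0.0003  0.1094] [ 0.0119 -0.0066  0.    ] j6 end -0.42 now 1.53
```

send_rows(series="0 0 0.1094 0.0119 -0.0066 0 0;0 0 0.1094 0.0119 -0.0066 0 0;0 0 0.1094 0.0119 -0.0066 0 0;0 0 0.1094 0.0119 -0.0066 0 0;0 0 0.1094 0.0119 -0.0066 0 0;0 0 0.1094 0.0119 -0.0066 0 0;0 0 0.1094 0.0119 -0.0066 0 0;0 0 0.1094 0.0119 -0.0066 0 0;0 0 0.1094 0.0119 -0.0066 0 0")

```text
clock: 24.75
tcp_pos: [0.5438, -0.1665, 0.0745]
orientation: [2.896, 1.217, -0.002]
contact_force: [0.0, -0.1, -0.3]
finger_gap: 0.0203
```

send_rows(series="0 0 0.1094 0.0119 -0.0066 0 0;0 0 0.1094 0.0119 -0.0066 0 0;0 0 0.1094 0.0119 -0.0066 0 0;0 0 0.1094 0.0119 -0.0066 0 0;0 0 0.1094 0.0119 -0.0066 0 0;0 0 0.1094 0.0119 -0.0066 0 0;0 0 0.1094 0.0119 -0.0066 0 0;0 0 0.1094 0.0119 -0.0066 0 0;0 0 0 0 0 0 0;0 0 0 0 0 0 0")

```text
clock: 25.58
tcp_pos: [0.6385, -0.219, 0.074]
orientation: [2.117, 2.321, -0.002]
contact_force: [-0.3, -0.2, -0.4]
finger_gap: 0.0204
```

```bash
python3 -c "
from h import *
print(env.read_state()['tcp_pos']);plan([.642,-.2192,.0137],95.4)
d=shot('scene'); cv2.imwrite('pics/a6.png',cv2.resize(d['image'][170:320,120:320],None,fx=3.2,fy=3.2,interpolation=2))"
```

```text
[ 0.63851629 -0.21899277  0.07404353]
turn [ 0.0009 -0.0008  0.002 ] shift [ 0.0035 -0.0002 -0.0603] rows 2 per row [ 0.0005 -0.0004  0.001 ] [ 0.0017 -0.0001 -0.0302] j6 end -0.42 now -0.42
```

View pics/a6.png

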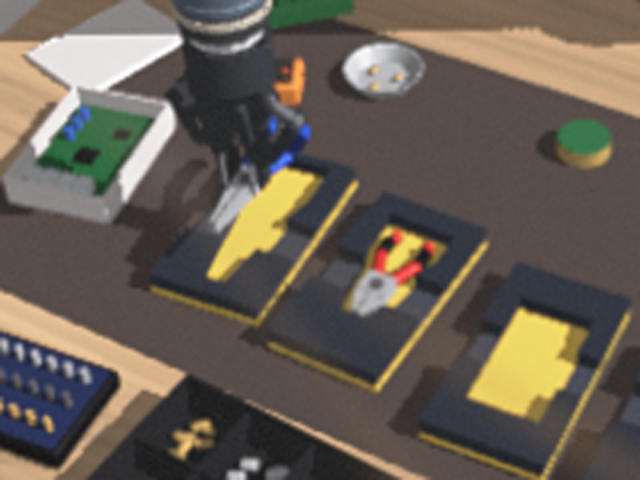

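The pliers hang over their inlay with the nose towards +x (pixel 225,210). Lowering them.

send_rows(series="0 0 0.002 0.003 0 -0.02 0;0 0 0 0 0 -0.015 0;0 0 0 0 0 -0.012 0;0 0 0 0 0 -0.007 0;0 0 0 0 0 -0.004 0;0 0 0 0 0 0 0;0 0 0 0 0 0 0")

```text
clock: 26.22
tcp_pos: [0.6417, -0.2189, 0.0174]
orientation: [2.111, 2.325, -0.001]
contact_force: [-0.3, 0.0, -0.6]
finger_gap: 0.0204
```

send_rows(series="0 0 0 0 0 -0.002 0;0 0 0 0 0 -0.001 0;0 0 0 0 0 0 0")

```text
clock: 26.47
tcp_pos: [0.6418, -0.219, 0.0142]
orientation: [2.111, 2.325, -0.001]
contact_force: [0.6, -0.1, -0.7]
finger_gap: 0.0209
```

send_rows(series="0 0 0 0 0 -0.0008 0.2;0 0 0 0 0 0 0.35;0 0 0 0 0 0 0.6;0 0 0 0 0 0 0.7;0 0 0 0 0 0.01 0.7;0 0 0 0 0 0.03 0.7;0 0 0 0 0 0.035 1;0 0 0 0 0 0.025 1;0 0 0 0 0 0 1")

```text
clock: 27.22
tcp_pos: [0.6445, -0.22, 0.1201]
orientation: [2.105, 2.319, 0.004]
contact_force: [0.7, 0.0, 0.5]
finger_gap: 0.0855
```

```bash
python3 -c "
from h import *
print(env.read_state()['tcp_pos'])
plan([.449,-.349,.12],29)"
```

```text
[ 0.64452847 -0.21995603  0.12012239]
turn [ 0.009   0.0054 -1.1614] shift [-1.955e-01 -1.290e-01 -1.000e-04] rows 11 per row [ 0.0008  0.0005 -0.1056] [-0.0178 -0.0117 -0.    ] j6 end 0.4 now -0.43
```

send_rows(series="0.0008 0.0005 -0.1056 -0.0178 -0.0117 0 1;0.0008 0.0005 -0.1056 -0.0178 -0.0117 0 1;0.0008 0.0005 -0.1056 -0.0178 -0.0117 0 1;0.0008 0.0005 -0.1056 -0.0178 -0.0117 0 1;0.0008 0.0005 -0.1056 -0.0178 -0.0117 0 1;0.0008 0.0005 -0.1056 -0.0178 -0.0117 0 1")

```text
clock: 27.72
tcp_pos: [0.534, -0.2896, 0.1135]
orientation: [-2.731, -1.544, -0.001]
contact_force: [0.9, -0.0, 0.7]
finger_gap: 0.0849
```

send_rows(series="0.0008 0.0005 -0.1056 -0.0178 -0.0117 0 1;0.0008 0.0005 -0.1056 -0.0178 -0.0117 0 1;0.0008 0.0005 -0.1056 -0.0178 -0.0117 0 1;0.0008 0.0005 -0.1056 -0.0178 -0.0117 0 1;0.0008 0.0005 -0.1056 -0.0178 -0.0117 0 1;0 0 0 0 0 0 1;0 0 0 0 0 0 1")

```text
clock: 28.3
tcp_pos: [0.4453, -0.3482, 0.1136]
orientation: [-3.033, -0.783, -0.003]
contact_force: [1.2, -0.0, -0.2]
finger_gap: 0.0855
```

```bash
python3 -c "
from h import *
print(env.read_state()['tcp_pos']);plan([.449,-.349,.01],29)
d=shot('scene'); cv2.imwrite('pics/a7.png',cv2.resize(d['image'][150:300,120:320],None,fx=3.2,fy=3.2,interpolation=2))"
```

```text
[ 0.44527257 -0.34822109  0.11361406]
turn [-0.009  -0.0004  0.0009] shift [ 0.0037 -0.0008 -0.1036] rows 4 per row [-0.0022 -0.0001  0.0002] [ 0.0009 -0.0002 -0.0259] j6 end 0.4 now 0.4
```

View pics/a7.png

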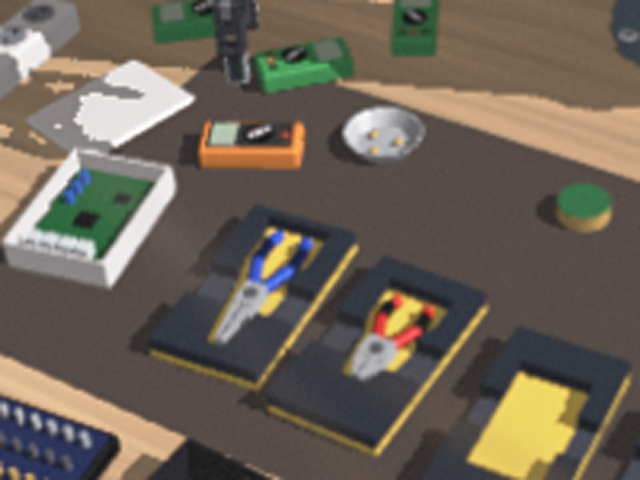

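The pliers lie in their cut-out (pixel 260,285), nose at the nose end. Now the orange multimeter.

send_rows(series="-0.005 0 0 0.0037 -0.0008 -0.03 1;-0.004 0 0 0 0 -0.03 1;0 0 0 0 0 -0.025 1;0 0 0 0 0 -0.014 1;0 0 0 0 0 -0.006 1;0 0 0 0 0 0 1;0 0 0 0 0 0 0.6;0 0 0 0 0 0 0.4;0 0 0 0 0 0 0;0 0 0 0 0 0 0")

```text
clock: 29.18
tcp_pos: [0.4505, -0.349, 0.0097]
orientation: [3.04, 0.786, 0.001]
contact_force: [0.0, 0.7, 5.8]
finger_gap: 0.0514
```

send_rows(series="0 0 0 0 0 0 0;0 0 0 0 0 0 0;0 0 0 0 0 0.01 0;0 0 0 0 0 0.03 0;0 0 0 0 0 0.035 0;0 0 0 0 0 0 0")

```text
clock: 29.68
tcp_pos: [0.4523, -0.3506, 0.09]
orientation: [3.035, 0.785, 0.007]
contact_force: [0.8, -0.9, -0.5]
finger_gap: 0.0509
```

```bash
python3 -c "
from h import *
print(env.read_state()['tcp_pos']);plan([.6643,.0799,.1],92.8)"
```

```text
[ 0.45227646 -0.35055103  0.08997865]
turn [0.0013 0.0086 1.1136] shift [0.212  0.4305 0.01  ] rows 15 per row [0.0001 0.0006 0.0742] [0.0141 0.0287 0.0007] j6 end 0.07 now 0.41
```

send_rows(series="0 0.0006 0.0742 0.0141 0.0287 0.0007 0;0 0.0006 0.0742 0.0141 0.0287 0.0007 0;0 0.0006 0.0742 0.0141 0.0287 0.0007 0;0 0.0006 0.0742 0.0141 0.0287 0.0007 0;0 0.0006 0.0742 0.0141 0.0287 0.0007 0;0 0.0006 0.0742 0.0141 0.0287 0.0007 0;0 0.0006 0.0742 0.0141 0.0287 0.0007 0;0 0.0006 0.0742 0.0141 0.0287 0.0007 0")

```text
clock: 30.35
tcp_pos: [0.563, -0.1174, 0.0896]
orientation: [-2.675, -1.646, 0.008]
contact_force: [0.3, -0.8, -1.8]
finger_gap: 0.0511
```

send_rows(series="0 0.0006 0.0742 0.0141 0.0287 0.0007 0;0 0.0006 0.0742 0.0141 0.0287 0.0007 0;0 0.0006 0.0742 0.0141 0.0287 0.0007 0;0 0.0006 0.0742 0.0141 0.0287 0.0007 0;0 0.0006 0.0742 0.0141 0.0287 0.0007 0;0 0.0006 0.0742 0.0141 0.0287 0.0007 0;0 0.0006 0.0742 0.0141 0.0287 0.0007 0;0 0 0 0 0 -0.02 0;0 0 0 0 0 0 0;0 0 0 0 0 0 0")

```text
clock: 31.18
tcp_pos: [0.6599, 0.082, 0.073]
orientation: [-2.165, -2.272, 0.018]
contact_force: [-0.6, 0.2, -1.9]
finger_gap: 0.0508
```

```bash
python3 -c "
from h import *
print(env.read_state()['tcp_pos']);plan([.6643,.0799,.018],92.8)
d=shot('scene'); cv2.imwrite('pics/a8.png',cv2.resize(d['image'][190:340,180:380],None,fx=3.2,fy=3.2,interpolation=2))"
```

```text
[0.65985254 0.0819884  0.07298882]
turn [ 0.0058 -0.0106  0.0006] shift [ 0.0044 -0.0021 -0.055 ] rows 2 per row [ 0.0029 -0.0053  0.0003] [ 0.0022 -0.001  -0.0275] j6 end 0.07 now 0.08
```

View pics/a8.png

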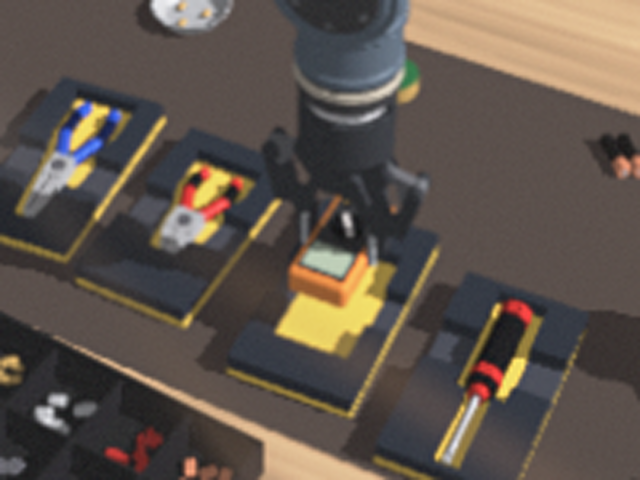

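The meter hangs face up and aligned over its inlay. Lowering it with small corrections.

send_rows(series="0.003 -0.006 0 0.004 -0.0021 -0.015 0;0.003 -0.005 0 0 0 -0.012 0;0 0 0 0 0 -0.012 0;0 0 0 0 0 -0.007 0;0 0 0 0 0 -0.005 0;0 0 0 0 0 0 0;0 0 0 0 0 0 0")

```text
clock: 31.82
tcp_pos: [0.6653, 0.0795, 0.0232]
orientation: [2.167, 2.272, 0.005]
contact_force: [-0.8, -0.1, -1.2]
finger_gap: 0.0512
```

send_rows(series="0 0 0 0 0 -0.0015 0;0 0 0 0 0 -0.0015 0;0 0 0 0 0 0 0")

```text
clock: 32.07
tcp_pos: [0.6652, 0.08, 0.0198]
orientation: [2.166, 2.273, 0.005]
contact_force: [-0.2, -0.1, -1.8]
finger_gap: 0.0511
```

send_rows(series="0 0 0 0 0 -0.001 0;0 0 0 0 0 -0.0008 0;0 0 0 0 0 0 0")

```text
clock: 32.32
tcp_pos: [0.6652, 0.08, 0.0178]
orientation: [2.166, 2.273, 0.004]
contact_force: [0.6, -0.1, -1.7]
finger_gap: 0.0507
```

send_rows(series="0 0 0 0 0 0 0.65;0 0 0 0 0 0 0.7;0 0 0 0 0 0 0.85;0 0 0 0 0 0 0.9;0 0 0 0 0 0.01 0.9;0 0 0 0 0 0.03 0.9;0 0 0 0 0 0.035 1;0 0 0 0 0 0.03 1;-0 0 0 -0.03 0 0.02 1;0 0 0 -0.03 0 0.01 1")

```text
clock: 33.15
tcp_pos: [0.6068, 0.0801, 0.1564]
orientation: [2.164, 2.27, 0.011]
contact_force: [-0.6, 0.3, 0.4]
finger_gap: 0.0854
```

send_rows(series="0 0 0 -0.035 0 0.02 1;0 0 0 -0.035 0 0.01 1;0 0 0 -0.035 0 0 1;0 0 0 -0.035 0 0 1;0 0 0 -0.035 0 0 1;0 0 0 -0.035 0 0 1;0 0 0 0 0 0 1;0 0 0 0 0 0 1")

```text
clock: 33.82
tcp_pos: [0.394, 0.08, 0.1841]
orientation: [2.164, 2.273, 0.007]
contact_force: [0.5, -0.3, 0.6]
finger_gap: 0.0857
```

```bash
python3 - <<'E'
from meas import *
d,P,ok=hmap('scene'); cv2.imwrite('pics/f1.png',cv2.resize(d['image'][170:370,140:460],None,fx=2.5,fy=2.5,interpolation=2))
hsv=cv2.cvtColor(d['image'],cv2.COLOR_BGR2HSV)
for l in['cutters','pliers','screwdriver','multimeter','mug']:
    for r in finder.regions_of(l,'scene')[:3]:
        Q=P[r['pixels']&ok]; print(l,round(r['conf'],2),np.round(np.median(Q,0),3),'z10/98',np.percentile(Q[:,2],[10,98]).round(3),rect(Q))
E
```

```text
cutters 0.82 [ 0.636 -0.077  0.019] z10/98 [0.009 0.024] (array([634.5, -84.2]), -2.2, array([ 58.2, 114.6]))
pliers 0.69 [ 0.625 -0.214  0.019] z10/98 [0.013 0.025] (array([ 628.6, -211.8]), 15.9, array([ 50.7, 143.9]))
multimeter 0.91 [ 0.314 -0.371  0.025] z10/98 [0.01  0.033] (array([ 308.9, -372.9]), -45.6, array([ 59.1, 106.9]))
multimeter 0.78 [ 0.29  -0.531  0.026] z10/98 [0.012 0.033] (array([ 285.4, -536.8]), -52.7, array([ 55.7, 100.4]))
multimeter 0.66 [0.675 0.084 0.034] z10/98 [0.023 0.04 ] (array([665.7,  81.3]), 2.1, array([ 48.9, 126.2]))
mug 0.64 [0.601 0.41  0.058] z10/98 [0.02  0.091] (array([587.9, 408.4]), 5.1, array([ 71.3, 105.3]))
```

View pics/f1.png

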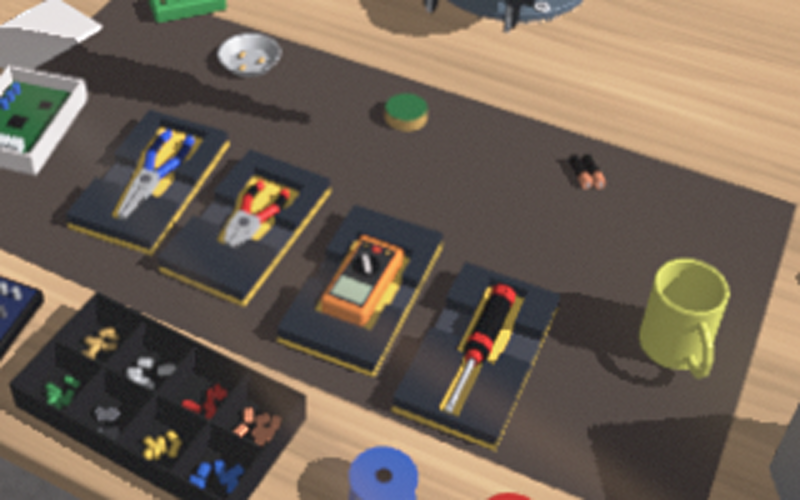

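```bash
python3 - <<'E'
from meas import *
for c in('top','scene'):
    d,P,ok=hmap(c)
    for n,(x,y,a),xs,w in[('driver',(667.5,225.6,2),[-55,-30,0,25,45,60,80,100],7),('meter',(664.3,79.9,2.8),[-48,-30,30,48],12),('cutters',(646.5,-80,0),[-60,-10,0,10,25],9),('pliers',(642,-219.2,5.4),[-75,-10,0,10,30,50],8)]:
        a=np.radians(a);D=P*1000-[x,y,0];bx=D[...,0]*np.cos(a)+D[...,1]*np.sin(a);by=-D[...,0]*np.sin(a)+D[...,1]*np.cos(a)
        print(c,n,[(q,*np.percentile(D[...,2][ok&(abs(bx-q)<4)&(abs(by)<w)],[10,90]).round(0)) for q in xs])
E
```

```text
Traceback (most recent call last):
IndexError: index -1 is out of bounds for axis 0 with size 0
```

The arm blocks the top view, so I'll use the scene camera only.

```bash
python3 - <<'E'
from meas import *
d,P,ok=hmap('scene')
for n,(x,y,a),xs,w in[('driver',(667.5,225.6,2),[-55,-30,0,25,45,60,80,100],7),('meter',(664.3,79.9,2.8),[-48,-30,30,48],12),('cutters',(646.5,-80,0),[-60,-10,0,10,25],9),('pliers',(642,-219.2,5.4),[-75,-10,0,10,30,50],8)]:
    a=np.radians(a);D=P*1000-[x,y,0];bx=D[...,0]*np.cos(a)+D[...,1]*np.sin(a);by=-D[...,0]*np.sin(a)+D[...,1]*np.cos(a)
    print(n,[(q,*[int(v) for v in np.percentile(z,[10,90]).round()]) for q in xs if len(z:=D[...,2][ok&(abs(bx-q)<4)&(abs(by)<w)])])
E
```

```text
driver [(-55, 32, 34), (-30, 32, 39), (0, 32, 36), (25, 31, 36), (45, 6, 27), (60, 6, 25), (80, 6, 25), (100, 7, 24)]
meter [(-48, 31, 34), (-30, 31, 37), (30, 35, 39), (48, 17, 37)]
cutters [(-60, 4, 9), (-10, 19, 22), (0, 18, 23), (10, 18, 24), (25, 17, 22)]
pliers [(-75, 6, 10), (-10, 19, 22), (0, 19, 24), (10, 16, 22), (30, 16, 20), (50, 14, 23)]
```

The meter's display end reads about 2–3 mm high, so I'll move the arm off and check it in the top view.

send_rows(series="0 0 0 -0.03 0.02 0.02 1;0 0 0 -0.02 0.03 0.02 1;0 0 0 -0.01 0.035 0 1;0 0 0 0 0.035 0 1;0 0 0 0 0.035 0 1;0 0 0 0 0.035 0 1;0 0 0 0 0.035 0 1;0 0 0 0 0.035 0 1;0 0 0 0 0 0 1;0 0 0 0 0 0 1")

```text
clock: 35.05
tcp_pos: [0.3349, 0.3414, 0.2219]
orientation: [2.163, 2.276, 0.002]
contact_force: [-0.3, -0.3, -0.1]
finger_gap: 0.0854
```

```bash
python3 - <<'E'
from meas import *
for c in('top','scene'):
    d,P,ok=hmap(c)
    for n,(x,y,a) in{'meter':(664.3,79.9,2.8)}.items():
        Zs=[]
        for k in range(6):
            if k: d,P,ok=hmap(c)
            a_=np.radians(a);D=P*1000-[x,y,0];bx=D[...,0]*np.cos(a_)+D[...,1]*np.sin(a_);by=-D[...,0]*np.sin(a_)+D[...,1]*np.cos(a_)
            m=ok&(abs(bx)<46)&(abs(by)<19)&(D[...,2]>28); Zs.append(np.c_[bx[m],by[m],D[...,2][m]])
        Q=np.vstack(Zs); print(c,[(q,np.median(Q[abs(Q[:,0]-q)<5,2]).round(1)) for q in range(-40,50,10)],[(q,np.median(Q[abs(Q[:,1]-q)<4,2]).round(1)) for q in(-16,-8,8,16)])
        r=ok&(D[...,2]>29)&(abs(bx)<70)&(abs(by)<45); print(rect(P[r]))
    if c=='top':ortho(d,.5,.8,-.3,.3,.8,.02,'f2')
E
```

```text
top [(-40, np.float64(35.3)), (-30, np.float64(35.1)), (-20, np.float64(36.7)), (-10, np.float64(37.9)), (0, np.float64(36.4)), (10, np.float64(34.8)), (20, np.float64(35.5)), (30, np.float64(35.6)), (40, np.float64(35.2))] [(-16, np.float64(35.2)), (-8, np.float64(35.9)), (8, np.float64(35.8)), (16, np.float64(35.0))]
(array([668.1,  86.5]), 0.9, array([ 67., 115.]))
scene [(-40, np.float64(33.9)), (-30, np.float64(34.2)), (-20, np.float64(35.4)), (-10, np.float64(36.9)), (0, np.float64(36.1)), (10, np.float64(35.4)), (20, np.float64(36.4)), (30, np.float64(36.3)), (40, np.float64(36.1))] [(-16, np.float64(34.9)), (-8, np.float64(36.1)), (8, np.float64(35.9)), (16, np.float64(34.8))]
(array([668.1,  78.8]), -6.0, array([ 60.4, 103.9]))
```

View pics/f2.png

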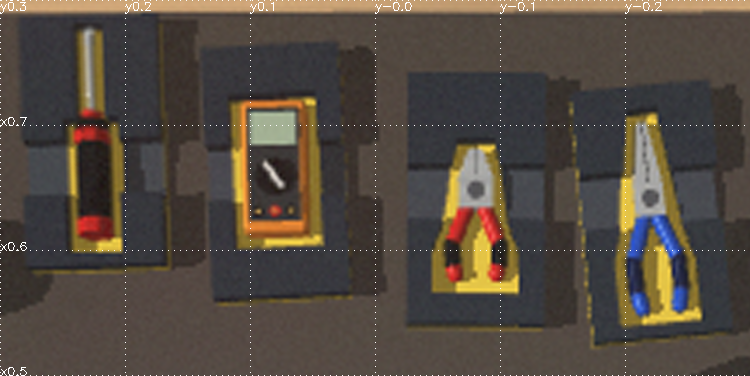

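```bash
python3 -c "
from h import *
print(workorder.sign_off())"
```

```text
the job is handed in; nothing more can be done
None
```

All four tools are back in their own cut-outs, and I handed the job in at about 36 s of the 112 s allowed. I never went near the mug or touched the green meters.

- **Extra step:** the first grip on the screwdriver ran joint 6 to the end of its range over the inlay. I laid the screwdriver flat on the bench, gripped it again half a turn round, and then placed it without trouble.
- **Last checks:** the final pictures show each tool's working end at the matching end of its cut-out. The multimeter is face up, and the arm is clear of everything. The heights measured in the scene camera fit tools lying on the 8 mm floor.
- **Disagreement:** the scene camera showed the meter's display end about 2 mm high. The top view showed the meter level to about 0.1 mm (35.2 mm against 35.3 mm), so I took it as flat.
- **Missed detections:** the last detector pass did not find the screwdriver. I confirmed it from the pictures and measured heights instead.

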